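# Reassemble the two brush washers

## Task

The painting class is over and its two steel brush washers, a large and a small one, stand rinsed and taken apart. Put each together again: first the perforated strainer, knob up, down onto the floor of the pot of its own size, then that pot's own lid, seated level on the rim. Leave the pots standing where they are, and do not shift or knock over the paper cup or the glue bottle.

Things in the scene. Friction and masses are not known exactly. Their poses are not given: they have to be found in the camera images.
- pot_large: Pot of the large brush washer: open straight-sided round steel pot standing mouth up, outer diameter 116 mm (4 mm more at the rim bead), inner diameter 110 mm, 86 mm high, floor 4 mm thick. Stands loose, about half a kilogram. Origin: centre of its underside; z up.
- strainer_large: Strainer of the large pot: perforated steel disc 96 mm across on four 14 mm feet; from its centre a thin rod rises to a steel grip knob, a cylinder 16 mm across, 82 to 102 mm above the feet. Stands knob up. Origin: centre, at the undersides of the feet; z up. Seated on the pot's floor its origin is 4 mm above the pot's, the knob 20 mm proud of the rim. About 130 g.
- lid_large: Lid of the large pot: domed steel, flange 122 mm across, locating lip 99 mm across reaching 8 mm below the flange, hollow inside, black grip knob on top, a cylinder 22 mm across, 44 to 64 mm above the lip's lower edge. Lies on its lip. Origin: centre, at the lip's lower edge; z up. Seated, lip in the mouth, its origin is 78 mm above the pot's. About 180 g.
- pot_small: Pot of the small brush washer: open straight-sided round steel pot standing mouth up, outer diameter 84 mm (4 mm more at the rim bead), inner diameter 78 mm, 66 mm high, floor 4 mm thick. Stands loose, about half a kilogram. Origin: centre of its underside; z up.
- strainer_small: Strainer of the small pot: perforated steel disc 68 mm across on four 14 mm feet; from its centre a thin rod rises to a steel grip knob, a cylinder 16 mm across, 62 to 82 mm above the feet. Stands knob up. Origin: centre, at the undersides of the feet; z up. Seated on the pot's floor its origin is 4 mm above the pot's, the knob 20 mm proud of the rim. About 80 g.
- lid_small: Lid of the small pot: domed steel, flange 90 mm across, locating lip 67 mm across reaching 8 mm below the flange, hollow inside, black grip knob on top, a cylinder 22 mm across, 44 to 64 mm above the lip's lower edge. Lies on its lip. Origin: centre, at the lip's lower edge; z up. Seated, lip in the mouth, its origin is 58 mm above the pot's. About 110 g.
- paper_cup: Bystander: an open white paper cup, 74 mm across its rim, 90 mm tall, standing among the parts. Origin: centre of its underside; z up.
- glue_bottle: Bystander: a white glue bottle with a blue cap, 44 mm in diameter, 120 mm tall, standing among the parts. Origin: centre of its underside; z up.
There are look-alikes about, which are no part of the job. What is shaped like the strainer_large but yellow is not meant. Leave any purple look-alike of the strainer_small alone.

How it is judged:
By the outcome, as a careful person would: the job done as asked, in the order asked, and still so for the second after the job is handed in, with the robot touching nothing.
It also fails if it takes over 118 s, if anything falls off the work surface, if the arm or the gripper's body presses on something with over 40 N, if the wrist force passes 120 N, or if a joint passes its speed limit or range.

## Robot

A 6-joint arm with a two-finger parallel gripper is mounted at the origin on the work surface. World frame = base frame: x ahead of the robot, y to its left, z up, the work surface at z = 0. Lengths are in m, angles in rad, forces in N, time in s.
With the tool pointing down it reaches from about 0.4 to 0.825 m from the base axis. Payload 7 kg.
Tool frame: the origin (TCP) lies at the very end of the fingers, on their centre line; the grasp point (between the pads) lies arm.hold_point_z behind it (arm.hold_point_z is the distance from the TCP to the grasp point, in m); z points along the fingers, y is the line along which they close (so a half turn about z gives the same grasp; the last joint's range is limited). The gripper opens to 88 mm and grips with 3 to 60 N. Pads are 19 mm wide; open, the fingers measure 130 mm over their backs; the gripper's body (78 mm by 193 mm) begins 47 mm behind the grasp point.
Start: joints at [-0.992, 0.359, 0.012, 0, -1.224, -0.288], TCP at [0.194, -0.647, 0.227] pointing down, gripper open.
Joint ranges: [-3.07, 3.07], [-1.43, 2.12], [-1.02, 1.25], [-3.03, 1.67], [-3.05, -0], [-3.03, 3.03]. Speed limits (rad/s): [2.39, 2.39, 3.01, 3.14, 3.14, 3.14].

## Interface

Orientations are given as [roll, pitch, yaw] about the fixed x, y, z axes, in that order (R = Rz(yaw) Ry(pitch) Rx(roll)).
In Python, from station import arm gives the robot as it stands.
- The arm moves only by the tool creep_tool, called after "Emit:" by a JSON object that holds its "api" and its "payload", one argument or row to a line. Schema: {"type":"object","properties":{"deltas":{"type":"array","items":{"type":"array","items":{"type":"number"},"minItems":5,"maxItems":5},"minItems":1,"maxItems":20},"force":{"type":"number"},"only":{"type":"string"},"quiet":{"type":"boolean"},"lines":{"type":"string"}},"required":["deltas"],"additionalProperties":false}. deltas is a list of rows, 1 to 20 of them, each of 5 numbers: the finger opening in m, then dx, dy, dz in normalised numbers (1 is 0.75 m), then a turn about the tool's z in shares of pi rad (1.0 is pi rad); each row is the pose to reach, as a shift and turn from the pose commanded when the call began, along the tool's axes at that moment; what a row does not reach only later rows make up. A row lasts 1/12 s, in which the tool goes at most 0.0417 m and 0.125 rad, less where a joint would pass 70% of its speed; a pose out of reach is approached as far as the arm can. The fingers move at their own pace and stop on an object; force is the grip in N (left out, the last holds). Time passes only in rows, so rows that do not move let the fingers close. The tool returns the time, the measured TCP pose, the force, the opening and the grip force at its end. only (a regular expression) keeps the lines of the reply that match it, lines (a string "A,B") keeps lines A to B, and quiet returns only ok. A shift or turn number past 1, either way, is cut back to 1. Input that does not fit is refused with a message, and nothing moves.
- arm.get_state(): the state, without advancing time (a new reading comes with each control period).
- arm.grab_frame(name): name is "scene" or "top"; returns the picture (384x512x3 uint8, red, green, blue); there is no depth.
- arm.camera_params(name): a dict with "fx", "fy", "cx", "cy" (pixels), "T" (4x4, takes a point from camera to world coordinates). Camera axes: x right, y down, z forward; pixel columns grow to the right and rows downward; lengths in m; the calibration is good to about 2 mm. A picture is of the moment at which its call begins. camera_params takes no time and is no camera call.
- arm.job_done(): hands the job in; it is judged then, once.
The state is a dict: "t": time; "q": joint angles; "qd": joint speeds; "joint_efforts": joint torques, N m; "eef_pos": TCP position; "ee_rot": TCP orientation; "force": force on the tool from outside, world axes, zero at the start; "moment": the same for the moment, N m; "width": finger opening in m; "gripper_force": force on a finger pad.
Only numpy, scipy, OpenCV 4.12 (cv2) and the standard library are available. Lean on these libraries where they do the work, as an engineer would, in place of code of your own. Each camera call takes 0.05 s, during which the arm holds its last target. There are 200 camera calls.

## Working session

There is one attempt and no reset: what is moved stays moved. The work goes in short steps, Python scripts to look and compute and a tool call to move; the robot and the scene stay as the last step left them, time stands still between calls to the robot, and variables do not carry over. Pictures are saved under pics/ and viewed, at most 14 in all, crops included, and the job is handed in when it is done.

```bash
mkdir -p pics; ls
```

Run:
```python
from station import arm
import cv2
for n in ("scene","top"):
    im=arm.grab_frame(n); cv2.imwrite(f"pics/{n}0.png",cv2.resize(im[:,:,::-1],(800,600),interpolation=cv2.INTER_CUBIC)); cv2.imwrite(f"{n}_raw.png",im[:,:,::-1])
    p=arm.camera_params(n);print(n,{k:p[k] for k in('fx','fy','cx','cy')},p['T'].tolist() if hasattr(p['T'],'tolist') else p['T'])
print(arm.get_state(),arm.hold_point_z)
```

```text
pics
scene {'fx': 412.9107507719776, 'fy': 412.9107507719776, 'cx': 248.03321606926082, 'cy': 191.1706310298854} [[0.7536684098529428, 0.5468708543477787, -0.36457673630481024, 0.9638605042827875], [0.657213896691827, -0.6332445603962611, 0.4087434656648236, -0.4289776953946106], [-0.007336346834849181, -0.5476619353154616, -0.8366675460549681, 0.8089265752823106], [0.0, 0.0, 0.0, 1.0]]
top {'fx': 364.3384423348541, 'fy': 364.3384423348541, 'cx': 250.4079297132648, 'cy': 189.62417784563888} [[0.004633355253865909, -0.9981139390798285, 0.06121353309228042, 0.5267325276796619], [-0.9995203096054395, -0.006496994200405592, -0.030281013071002543, -0.010996798145340875], [0.03062160520511301, -0.06104386685743403, -0.997665256292788, 1.0100289268524125], [0.0, 0.0, 0.0, 1.0]]
{'t': 0.1, 'q': array([-9.91866796e-01,  3.59341872e-01,  1.11937887e-02, -3.04338914e-04,
       -1.22410357e+00, -2.88114741e-01]), 'qd': array([-0.00054085, -0.00127004,  0.00214851,  0.0017721 ,  0.00010847,
        0.00016002]), 'joint_efforts': array([-6.31853782e-04, -5.84162915e+01,  2.93750364e+01,  7.01543257e+00,
        1.01617942e-02, -6.77601702e-05]), 'eef_pos': array([ 0.19341311, -0.64626168,  0.22571877]), 'ee_rot': array([ 3.14011601e+00, -1.39239210e-04, -2.85088138e+00]), 'force': array([ 0.31368122, -0.13773819, -0.92192966]), 'moment': array([ 9.60090023e-03, -2.20638645e-02,  6.82596564e-06]), 'gripper_force': 0.0, 'width': 0.08743798233368213} 0.0188
```

View pics/scene0.png

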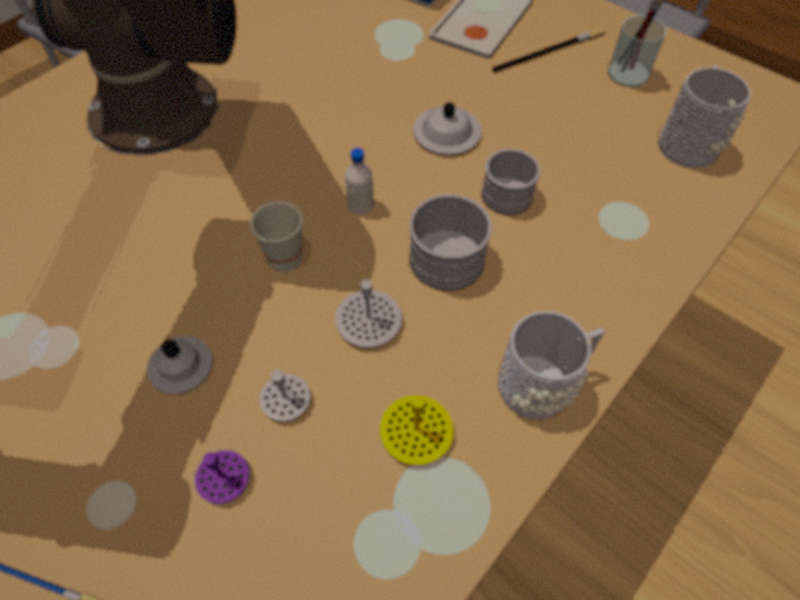

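View pics/top0.png

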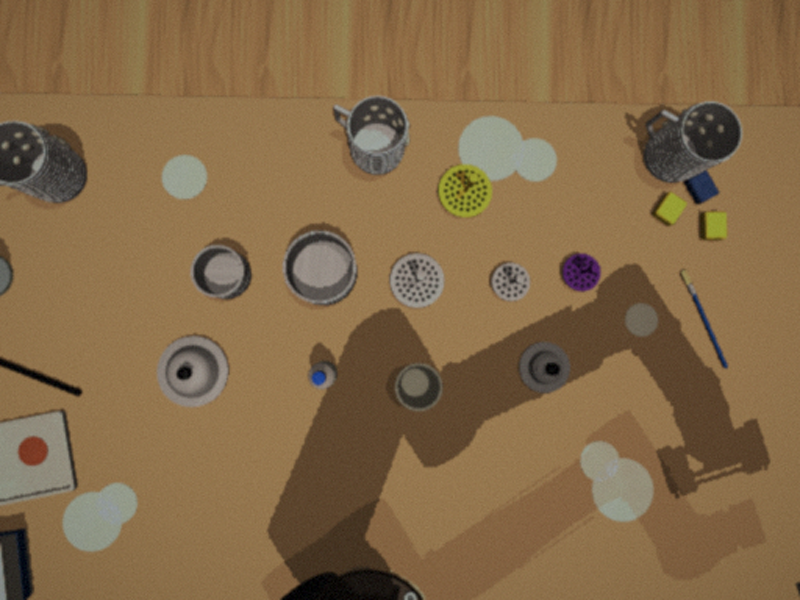

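The top view (800x600) shows:
- **Pots:** large at (320,268), small at (220,272).
- **Strainers:** four candidates, at (417,280) steel large, (465,190) yellow, (511,281) steel small and (580,271) purple. The two bare-steel ones fit the description. The coloured ones are the look-alikes.
- **Lids:** (193,371) is about 70 px across, so it is the large one. (545,367) is about 50 px across, so it is the small one.
- **Bystanders:** glue bottle at (320,376), cup at (418,387).

Next I'll measure these and take one confirming crop.

Create h.py:
```python
import numpy as np, cv2
from scipy.optimize import least_squares
from station import arm
def ray(n,uv,z):
    p=arm.camera_params(n);T=np.array(p['T']);d=T[:3,:3]@[(uv[0]-p['cx'])/p['fx'],(uv[1]-p['cy'])/p['fy'],1]
    return (T[:3,3]+d*(z-T[2,3])/d[2])[:2]
def proj(n,P):
    p=arm.camera_params(n);T=np.array(p['T']);c=T[:3,:3].T@(np.array(P)-T[:3,3])
    return np.array([p['cx']+p['fx']*c[0]/c[2],p['cy']+p['fy']*c[1]/c[2]])
def steel(im): # low saturation mask
    hsv=cv2.cvtColor(im,cv2.COLOR_BGR2HSV); return (hsv[:,:,1]<95).astype(np.uint8)*255
def blob(im,c,r):
    m=np.zeros(im.shape[:2],np.uint8);cv2.circle(m,(int(c[0]),int(c[1])),int(r),255,-1)
    m&=cv2.morphologyEx(steel(im),cv2.MORPH_CLOSE,np.ones((3,3)))
    k=cv2.findContours(m,cv2.RETR_EXTERNAL,cv2.CHAIN_APPROX_NONE)[0]
    return cv2.convexHull(max(k,key=cv2.contourArea))[:,0].astype(float)
def circ(n,H,z,R,away=False):
    """centre of a known-radius circle at height z through hull points (only the far-from-camera-axis side if away)"""
    P=np.array([ray(n,h,z) for h in H]);c=P.mean(0)
    if away:
        f=np.array(arm.camera_params(n)['T'])[:2,3];P=P[(P-c)@(c-f)>0]
    s=least_squares(lambda q:np.hypot(*(P-q[:2]).T)-q[2],[*c,R],loss='soft_l1',f_scale=.001)
    t=least_squares(lambda q:np.hypot(*(P-q).T)-R,c,loss='soft_l1',f_scale=.001)
    return t.x.round(4),s.x.round(4)
```

Run:
```python
from h import *
t=cv2.imread('top_raw.png')
items=dict(pot_large=((320,268),.086,.060,1),pot_small=((220,272),.066,.044,1),str_large=((417,280),.015,.048,0),str_small=((511,281),.015,.034,0),lid_large=((193,371),.010,.061,0),lid_small=((545,367),.010,.045,0))
for k,(c,z,R,a) in items.items():
    c=np.array(c)*.64; H=blob(t,c,R*364*1.35); print(k,H.shape[0],*circ('top',H,z,R,a))
    np.save(k+'.npy',circ('top',H,z,R,a)[0])
    for q in H.astype(int): cv2.circle(t,tuple(int(x) for x in q),0,(0,0,255),-1)
cv2.imwrite('pics/crop1.png',cv2.resize(t[140:270,85:395],None,fx=2.55,fy=2.55,interpolation=cv2.INTER_CUBIC))
```

```text
pot_large 31 [0.6323 0.0797] [0.6319 0.0793 0.0604]
pot_small 23 [0.6262 0.25  ] [0.626  0.2495 0.0444]
str_large 20 [ 0.6173 -0.0855] [ 0.6173 -0.0854  0.0488]
str_small 18 [ 0.6159 -0.2515] [ 0.6158 -0.2512  0.0349]
lid_large 28 [0.4569 0.3027] [0.4568 0.3027 0.0618]
lid_small 22 [ 0.4656 -0.3107] [ 0.4657 -0.3107  0.0453]
```

View pics/crop1.png

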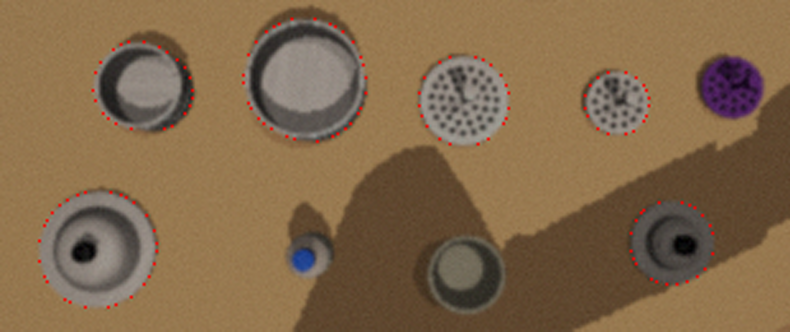

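The crop shows the six contours sitting on the right parts: bare-steel strainers at (464,100) and (616,101), pots at (305,80) and (143,85), lids at (98,248) and (672,242). The purple strainer at (731,87) is not included. Fitted radii match the stated sizes.

Create d.py:
```python
# usage: d.py x y z [x y z ...]: shifts in tool axes from the present pose
import sys,numpy as np
from scipy.spatial.transform import Rotation as R
from station import arm
s=arm.get_state();M=R.from_euler('xyz',s['ee_rot']).as_matrix()
for P in np.array(sys.argv[1:],float).reshape(-1,3): print((M.T@(P-s['eef_pos'])).round(4))
print(s['t'],s['eef_pos'].round(4),s['ee_rot'].round(3),s['width'],s['force'].round(1))
```

```bash
python3 d.py 0.6173 -0.0855 0.16 0.6173 -0.0855 0.078
```

```text
[-0.5668  0.4156  0.0663]
[-0.5669  0.4155  0.1483]
0.1 [ 0.1934 -0.6463  0.2257] [ 3.14  -0.    -2.851] 0.08743798233368213 [ 0.3 -0.1 -0.9]
```

The manual's scale: shifts go in shares of 0.75 m and turns go in shares of pi rad. Converting my numbers, -0.567 m / 0.75 = -0.756, -0.533 m / 0.75 = -0.7107.

Emit:
{"api": "creep_tool", "payload": {
  "deltas": [
    [0.06,-0.044,0.032,0,0],
    [0.06,-0.088,0.064,0,0],
    [0.06,-0.1333,0.0973,0,0],
    [0.06,-0.1773,0.1307,0,0],
    [0.06,-0.2227,0.1627,0,0],
    [0.06,-0.2667,0.196,0,0],
    [0.06,-0.3107,0.228,0,0],
    [0.06,-0.356,0.2613,0,0],
    [0.06,-0.4,0.2933,0,0],
    [0.06,-0.444,0.3253,0,0],
    [0.06,-0.4893,0.3587,0,0],
    [0.06,-0.5333,0.3907,0,0],
    [0.06,-0.5773,0.424,0,0],
    [0.06,-0.6227,0.456,0,0],
    [0.06,-0.6667,0.4893,0,0],
    [0.06,-0.7107,0.5213,0,0],
    [0.06,-0.756,0.554,0,0],
    [0.06,-0.756,0.554,0,0],
    [0.06,-0.756,0.554,0,0],
    [0.06,-0.756,0.554,0,0]
  ]
}}

```text
t: 1.77
eef_pos: [0.6172, -0.0857, 0.2258]
ee_rot: [3.141, -0.001, -2.85]
force: [-0.2, 1.5, 0.2]
width: 0.0601
gripper_force: 0.0
```

```bash
python3 d.py 0.6173 -0.0855 0.078
```

```text
[-0.0004  0.0002  0.1478]
1.7667 [ 0.6172 -0.0857  0.2258] [ 3.141e+00 -1.000e-03 -2.850e+00] 0.060131919590970924 [-0.2  1.5  0.2]
```

To row units: 0.148 m / 0.75 = 0.1973, 0.135 m / 0.75 = 0.18.

Emit:
{"api": "creep_tool", "payload": {
  "deltas": [
    [0.06,0,0,0.04,0],
    [0.06,0,0,0.08,0],
    [0.06,0,0,0.12,0],
    [0.06,0,0,0.16,0],
    [0.06,0,0,0.18,0],
    [0.06,0,0,0.1973,0],
    [0.06,0,0,0.1973,0],
    [0.06,0,0,0.1973,0],
    [0.06,0,0,0.1973,0]
  ]
}}

```text
t: 2.52
eef_pos: [0.6179, -0.0868, 0.0798]
ee_rot: [-3.141, 0.001, -2.852]
force: [0.6, 0.6, 1.1]
width: 0.06
gripper_force: 0.0
```

Emit:
{"api": "creep_tool", "payload": {
  "deltas": [
    [0.0,0,0,0,0],
    [0.0,0,0,0,0],
    [0.0,0,0,0,0],
    [0.0,0,0,0,0],
    [0.0,0,0,0,0],
    [0.0,0,0,0,0],
    [0.0,0,0,0,0],
    [0.0,0,0,0,0],
    [0.0,0,0,0,0],
    [0.0,0,0,0,0]
  ],
  "force": 30
}}

```text
t: 3.35
eef_pos: [0.6175, -0.086, 0.0785]
ee_rot: [3.142, -0.0, -2.851]
force: [0.7, 0.3, 0.7]
width: 0.0153
gripper_force: 30.0
```

To row units: -0.12 m / 0.75 = -0.16, -0.09 m / 0.75 = -0.12.

Emit:
{"api": "creep_tool", "payload": {
  "deltas": [
    [0,0,0,-0.0133,0],
    [0,0,0,-0.04,0],
    [0,0,0,-0.08,0],
    [0,0,0,-0.12,0],
    [0,0,0,-0.16,0],
    [0,0,0,-0.16,0],
    [0,0,0,-0.16,0],
    [0,0,0,-0.16,0]
  ]
}}

```text
t: 4.02
eef_pos: [0.6172, -0.0859, 0.1988]
ee_rot: [3.141, 0.0, -2.851]
force: [0.5, 0.1, -1.9]
width: 0.0153
gripper_force: 30.0
```

```bash
python3 d.py 0.6323 0.0797 0.2
```

```text
[-0.0619  0.1544 -0.0012]
4.0167 [ 0.6172 -0.0859  0.1988] [ 3.141  0.    -2.851] 0.015286116207041848 [ 0.5  0.1 -1.9]
```

To row units: 0.1545 m / 0.75 = 0.206, 0.149 m / 0.75 = 0.1987.

Emit:
{"api": "creep_tool", "payload": {
  "deltas": [
    [0,-0.0107,0.0267,0,0],
    [0,-0.0267,0.0667,0,0],
    [0,-0.0427,0.1067,0,0],
    [0,-0.0587,0.1467,0,0],
    [0,-0.072,0.18,0,0],
    [0,-0.08,0.1987,0,0],
    [0,-0.0827,0.206,0,0],
    [0,-0.0827,0.206,0,0],
    [0,-0.0827,0.206,0,0],
    [0,-0.0827,0.206,0,0],
    [0,-0.0827,0.206,0,0]
  ]
}}

```text
t: 4.93
eef_pos: [0.6325, 0.0785, 0.1985]
ee_rot: [-3.142, -0.0, -2.852]
force: [0.1, -0.2, -0.5]
width: 0.0155
gripper_force: 30.0
```

Run:
```python
from h import *
a=arm.grab_frame('top')[:,:,::-1];b=arm.grab_frame('scene')[:,:,::-1]
cv2.imwrite('pics/carry1.png',np.hstack([cv2.resize(a[110:230,130:270],None,fx=2.8,fy=2.8),cv2.resize(b[90:210,220:360],None,fx=2.8,fy=2.8)]))
```

```bash
python3 d.py 0.6323 0.0797 0.2
```

```text
[ 0.      0.001  -0.0014]
5.0333 [0.6326 0.0787 0.1986] [-3.142 -0.    -2.852] 0.015086728115435715 [ 0.4 -0.8 -0.3]
```

View pics/carry1.png

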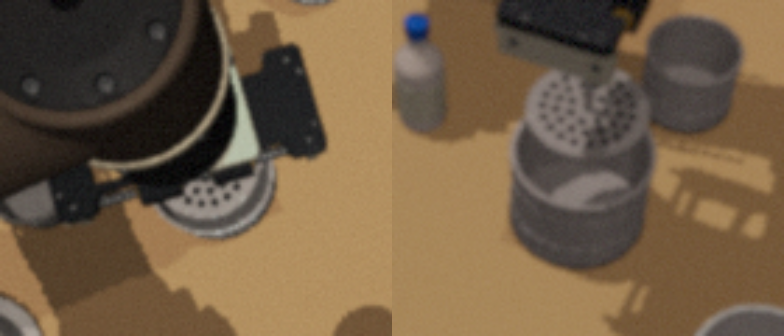

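The strainer hangs level, centred over the pot mouth (scene half: disc at (588,110), pot at (583,185)). Lowering it now.

To row units: 0.115 m / 0.75 = 0.1533, 0.113 m / 0.75 = 0.1507.

Emit:
{"api": "creep_tool", "payload": {
  "deltas": [
    [0,0,0.0013,0.0267,0],
    [0,0,0.0013,0.06,0],
    [0,0,0.0013,0.0933,0],
    [0,0,0.0013,0.12,0],
    [0,0,0.0013,0.1333,0],
    [0,0,0.0013,0.1413,0],
    [0,0,0.0013,0.1467,0],
    [0,0,0.0013,0.1507,0],
    [0,0,0.0013,0.1533,0],
    [0,0,0.0013,0.1533,0],
    [0,0,0.0013,0.1533,0],
    [0,0,0.0013,0.1533,0]
  ]
}}

```text
t: 6.03
eef_pos: [0.6328, 0.0809, 0.0843]
ee_rot: [3.142, 0.001, -2.851]
force: [1.0, 0.5, -2.1]
width: 0.0148
gripper_force: 30.0
```

To row units: 0.002 m / 0.75 = 0.0027, 0.001 m / 0.75 = 0.0013.

Emit:
{"api": "creep_tool", "payload": {
  "deltas": [
    [0,0,0,0.0013,0],
    [0,0,0,0.0027,0],
    [0,0,0,0.0027,0],
    [0,0,0,0.0027,0]
  ]
}}

```text
t: 6.37
eef_pos: [0.6329, 0.081, 0.0822]
ee_rot: [3.142, 0.001, -2.85]
force: [-0.1, 1.1, 3.1]
width: 0.0151
gripper_force: 30.0
```

Emit:
{"api": "creep_tool", "payload": {
  "deltas": [
    [0.026,0,0,0,0],
    [0.026,0,0,0,0],
    [0.026,0,0,0,0],
    [0.026,0,0,0,0],
    [0.026,0,0,0,0]
  ]
}}

```text
t: 6.78
eef_pos: [0.6322, 0.0806, 0.0813]
ee_rot: [-3.142, -0.001, -2.851]
force: [-1.1, -0.4, 0.6]
width: 0.0259
gripper_force: 0.0
```

Emit:
{"api": "creep_tool", "payload": {
  "deltas": [
    [0.026,0,0,-0.0133,0],
    [0.026,0,0,-0.04,0],
    [0.026,0,0,-0.08,0],
    [0.026,0,0,-0.1333,0],
    [0.026,0,0,-0.1867,0],
    [0.026,0,0,-0.2,0],
    [0.026,0,0,-0.2,0],
    [0.026,0,0,-0.2,0]
  ]
}}

```text
t: 7.45
eef_pos: [0.6326, 0.0809, 0.2332]
ee_rot: [3.141, 0.003, -2.851]
force: [-1.1, -0.2, -0.7]
width: 0.0261
gripper_force: 0.0
```

```bash
python3 d.py 0.6159 -0.2515 0.235
```

```text
[ 0.1113 -0.3136 -0.0022]
7.45 [0.6326 0.0809 0.2332] [ 3.141e+00  3.000e-03 -2.851e+00] 0.02612137494581281 [-1.1 -0.2 -0.7]
```

Seated: contact came at the expected height. Next is the small strainer.

To row units: -0.3136 m / 0.75 = -0.4181, -0.28 m / 0.75 = -0.3733.

Emit:
{"api": "creep_tool", "payload": {
  "deltas": [
    [0.05,0.016,-0.0467,0,0],
    [0.05,0.0333,-0.0933,0,0],
    [0.05,0.0493,-0.14,0,0],
    [0.05,0.0667,-0.1867,0,0],
    [0.05,0.0827,-0.2333,0,0],
    [0.05,0.1,-0.28,0,0],
    [0.05,0.116,-0.3267,0,0],
    [0.05,0.1333,-0.3733,0,0],
    [0.05,0.148,-0.4181,0,0],
    [0.05,0.148,-0.4181,0,0],
    [0.05,0.148,-0.4181,0,0],
    [0.05,0.148,-0.4181,0,0],
    [0.05,0.148,-0.4181,0,0]
  ]
}}

```text
t: 8.53
eef_pos: [0.6158, -0.2507, 0.2309]
ee_rot: [3.141, -0.001, -2.85]
force: [-0.2, 1.4, -0.1]
width: 0.0497
gripper_force: 0.0
```

```bash
python3 d.py 0.6159 -0.2515 0.058
```

```text
[-1.000e-04 -9.000e-04  1.729e-01]
8.5333 [ 0.6158 -0.2507  0.2309] [ 3.141e+00 -1.000e-03 -2.850e+00] 0.049653747607453766 [-0.2  1.4 -0.1]
```

To row units: 0.173 m / 0.75 = 0.2307, 0.163 m / 0.75 = 0.2173.

Emit:
{"api": "creep_tool", "payload": {
  "deltas": [
    [0.05,0,-0.0013,0.04,0],
    [0.05,0,-0.0013,0.0867,0],
    [0.05,0,-0.0013,0.1333,0],
    [0.05,0,-0.0013,0.1733,0],
    [0.05,0,-0.0013,0.2,0],
    [0.05,0,-0.0013,0.2173,0],
    [0.05,0,-0.0013,0.2307,0],
    [0.05,0,-0.0013,0.2307,0],
    [0.05,0,-0.0013,0.2307,0],
    [0.05,0,-0.0013,0.2307,0]
  ]
}}

```text
t: 9.37
eef_pos: [0.6172, -0.2522, 0.0598]
ee_rot: [-3.141, 0.002, -2.85]
force: [0.5, 0.1, -0.3]
width: 0.05
gripper_force: 0.0
```

Emit:
{"api": "creep_tool", "payload": {
  "deltas": [
    [0.0,0,0,0,0],
    [0.0,0,0,0,0],
    [0.0,0,0,0,0],
    [0.0,0,0,0,0],
    [0.0,0,0,0,0],
    [0.0,0,0,0,0],
    [0.0,0,0,0,0],
    [0.0,0,0,0,0],
    [0.0,0,0,0,0]
  ],
  "force": 30
}}

```text
t: 10.12
eef_pos: [0.6163, -0.2525, 0.0586]
ee_rot: [-3.142, 0.0, -2.851]
force: [0.1, 0.1, -0.6]
width: 0.0152
gripper_force: 30.0
```

Emit:
{"api": "creep_tool", "payload": {
  "deltas": [
    [0,0,0,-0.0133,0],
    [0,0,0,-0.04,0],
    [0,0,0,-0.08,0],
    [0,0,0,-0.12,0],
    [0,0,0,-0.16,0],
    [0,0,0,-0.1867,0],
    [0,0,0,-0.2,0],
    [0,0,0,-0.2,0],
    [0,0,0,-0.2,0],
    [0,0,0,-0.2,0]
  ]
}}

```text
t: 10.95
eef_pos: [0.6153, -0.2522, 0.2067]
ee_rot: [3.14, -0.002, -2.851]
force: [0.0, 0.9, -1.5]
width: 0.0152
gripper_force: 30.0
```

```bash
python3 d.py 0.6262 0.25 0.2
```

```text
[-0.1543  0.478   0.0071]
10.95 [ 0.6153 -0.2522  0.2067] [ 3.140e+00 -2.000e-03 -2.851e+00] 0.015211026594262449 [ 0.   0.9 -1.5]
```

To row units: 0.478 m / 0.75 = 0.6373, -0.149 m / 0.75 = -0.1987.

Emit:
{"api": "creep_tool", "payload": {
  "deltas": [
    [0,-0.0107,0.0333,0,0],
    [0,-0.0267,0.08,0,0],
    [0,-0.0427,0.1307,0,0],
    [0,-0.0587,0.1813,0,0],
    [0,-0.0747,0.232,0,0],
    [0,-0.0907,0.2827,0,0],
    [0,-0.108,0.3333,0,0],
    [0,-0.124,0.384,0,0],
    [0,-0.14,0.4347,0,0],
    [0,-0.156,0.4853,0,0],
    [0,-0.172,0.5333,0,0],
    [0,-0.1867,0.5787,0,0],
    [0,-0.1987,0.6133,0,0],
    [0,-0.2053,0.6373,0,0],
    [0,-0.2053,0.6373,0,0],
    [0,-0.2053,0.6373,0,0],
    [0,-0.2053,0.6373,0,0],
    [0,-0.2053,0.6373,0,0]
  ]
}}

```text
t: 12.45
eef_pos: [0.6266, 0.2483, 0.208]
ee_rot: [-3.141, -0.001, -2.852]
force: [0.6, -0.5, -0.9]
width: 0.0152
gripper_force: 30.0
```

Run:
```python
from h import *
a=arm.grab_frame('top')[:,:,::-1];b=arm.grab_frame('scene')[:,:,::-1]
cv2.imwrite('pics/carry2.png',np.hstack([cv2.resize(a[110:230,90:230],None,fx=2.8,fy=2.8),cv2.resize(b[60:180,240:380],None,fx=2.8,fy=2.8)]))
```

```bash
python3 d.py 0.6262 0.25 0.063
```

```text
[1.000e-04 1.800e-03 1.456e-01]
12.55 [0.6268 0.2484 0.2086] [-3.142 -0.    -2.852] 0.015049569510968148 [-0.6 -0.  -1. ]
```

View pics/carry2.png

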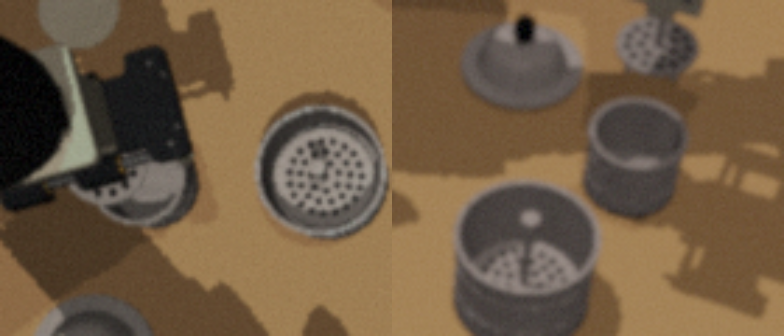

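The large strainer sits flat in its pot (left half, (320,172)). The small one hangs level above the small pot (right half, (657,47)).

To row units: 0.145 m / 0.75 = 0.1933, 0.144 m / 0.75 = 0.192.

Emit:
{"api": "creep_tool", "payload": {
  "deltas": [
    [0,0,0.0013,0.0333,0],
    [0,0,0.0013,0.0733,0],
    [0,0,0.0013,0.1133,0],
    [0,0,0.0013,0.1467,0],
    [0,0,0.0013,0.1667,0],
    [0,0,0.0013,0.1773,0],
    [0,0,0.0013,0.184,0],
    [0,0,0.0013,0.1893,0],
    [0,0,0.0013,0.192,0],
    [0,0,0.0013,0.1933,0],
    [0,0,0.0013,0.1933,0],
    [0,0,0.0013,0.1933,0]
  ]
}}

```text
t: 13.55
eef_pos: [0.6268, 0.2508, 0.0644]
ee_rot: [3.141, 0.001, -2.851]
force: [0.3, -0.4, -0.2]
width: 0.0146
gripper_force: 30.0
```

Emit:
{"api": "creep_tool", "payload": {
  "deltas": [
    [0,0,0,0.0013,0],
    [0,0,0,0.0027,0],
    [0,0,0,0.0027,0],
    [0,0,0,0.0027,0]
  ]
}}

```text
t: 13.88
eef_pos: [0.6269, 0.251, 0.0623]
ee_rot: [3.141, 0.001, -2.851]
force: [0.2, 1.6, 3.2]
width: 0.015
gripper_force: 30.0
```

Emit:
{"api": "creep_tool", "payload": {
  "deltas": [
    [0.022,0,0,0,0],
    [0.022,0,0,0,0],
    [0.022,0,0,0,0],
    [0.022,0,0,0,0]
  ]
}}

```text
t: 14.22
eef_pos: [0.6262, 0.2503, 0.0612]
ee_rot: [-3.141, -0.001, -2.851]
force: [0.1, -0.3, -0.1]
width: 0.0216
gripper_force: 0.0
```

Emit:
{"api": "creep_tool", "payload": {
  "deltas": [
    [0.022,0,0,-0.0133,0],
    [0.022,0,0,-0.04,0],
    [0.022,0,0,-0.08,0],
    [0.022,0,0,-0.1333,0],
    [0.022,0,0,-0.1867,0],
    [0.022,0,0,-0.2,0],
    [0.022,0,0,-0.2,0],
    [0.022,0,0,-0.2,0]
  ]
}}

```text
t: 14.88
eef_pos: [0.6267, 0.2508, 0.2133]
ee_rot: [3.14, 0.002, -2.851]
force: [-0.2, 0.2, 0.3]
width: 0.0221
gripper_force: 0.0
```

```bash
python3 d.py 0.4569 0.3027 0.15
```

```text
[0.1479 0.0983 0.063 ]
14.8833 [0.6267 0.2508 0.2133] [ 3.140e+00  2.000e-03 -2.851e+00] 0.022149746469226222 [-0.2  0.2  0.3]
```

To row units: 0.148 m / 0.75 = 0.1973, 0.05 m / 0.75 = 0.0667.

Emit:
{"api": "creep_tool", "payload": {
  "deltas": [
    [0.05,0.04,0.0267,0,0],
    [0.05,0.08,0.0533,0,0],
    [0.05,0.12,0.08,0,0],
    [0.05,0.16,0.1067,0,0],
    [0.05,0.1973,0.1307,0,0],
    [0.05,0.1973,0.1307,0.0267,0],
    [0.05,0.1973,0.1307,0.0667,0],
    [0.05,0.1973,0.1307,0.1067,0],
    [0.05,0.1973,0.1307,0.1467,0],
    [0.05,0.1973,0.1307,0.1467,0],
    [0.05,0.1973,0.1307,0.1467,0],
    [0.05,0.1973,0.1307,0.1467,0]
  ]
}}

```text
t: 15.88
eef_pos: [0.4571, 0.3022, 0.1024]
ee_rot: [-3.141, 0.0, -2.85]
force: [0.5, -1.0, 0.3]
width: 0.05
gripper_force: 0.0
```

```bash
python3 d.py 0.4569 0.3027 0.042
```

```text
[0.0001 0.0005 0.0604]
15.8833 [0.4571 0.3022 0.1024] [-3.141  0.    -2.85 ] 0.050015430047579454 [ 0.5 -1.   0.3]
```

To row units: 0.0605 m / 0.75 = 0.0807, 0.06 m / 0.75 = 0.08.

Emit:
{"api": "creep_tool", "payload": {
  "deltas": [
    [0.05,0,0,0.0267,0],
    [0.05,0,0,0.0533,0],
    [0.05,0,0,0.0667,0],
    [0.05,0,0,0.0733,0],
    [0.05,0,0,0.0773,0],
    [0.05,0,0,0.08,0],
    [0.05,0,0,0.0807,0],
    [0.05,0,0,0.0807,0],
    [0.05,0,0,0.0807,0]
  ]
}}

```text
t: 16.63
eef_pos: [0.4569, 0.3023, 0.0417]
ee_rot: [3.141, 0.001, -2.851]
force: [0.8, 0.2, -0.4]
width: 0.0498
gripper_force: 0.0
```

Emit:
{"api": "creep_tool", "payload": {
  "deltas": [
    [0.0,0,0,0,0],
    [0.0,0,0,0,0],
    [0.0,0,0,0,0],
    [0.0,0,0,0,0],
    [0.0,0,0,0,0],
    [0.0,0,0,0,0],
    [0.0,0,0,0,0],
    [0.0,0,0,0,0]
  ],
  "force": 35
}}

```text
t: 17.3
eef_pos: [0.4567, 0.3021, 0.0412]
ee_rot: [3.141, 0.0, -2.851]
force: [0.3, 0.6, 0.4]
width: 0.0205
gripper_force: 35.0
```

Emit:
{"api": "creep_tool", "payload": {
  "deltas": [
    [0,0,0,-0.0067,0],
    [0,0,0,-0.02,0],
    [0,0,0,-0.04,0],
    [0,0,0,-0.0667,0],
    [0,0,0,-0.0933,0],
    [0,0,0,-0.12,0],
    [0,0,0,-0.1467,0],
    [0,0,0,-0.1733,0],
    [0,0,0,-0.1867,0],
    [0,0,0,-0.1867,0],
    [0,0,0,-0.1867,0],
    [0,0,0,-0.1867,0]
  ]
}}

```text
t: 18.3
eef_pos: [0.4558, 0.3014, 0.1799]
ee_rot: [-3.141, -0.002, -2.851]
force: [-0.1, 0.6, -2.6]
width: 0.0209
gripper_force: 35.0
```

Run:
```python
from h import *
a=arm.grab_frame('top')[:,:,::-1];b=arm.grab_frame('scene')[:,:,::-1]
cv2.imwrite('pics/carry3.png',np.hstack([cv2.resize(a[150:290,60:200],None,fx=2.8,fy=2.8),cv2.resize(b[20:160,220:360],None,fx=2.8,fy=2.8)]))
```

```bash
python3 d.py 0.6323 0.0797 0.19
```

```text
[-0.1054 -0.2629 -0.0103]
18.4 [0.456  0.3014 0.1796] [-3.140e+00 -2.000e-03 -2.851e+00] 0.021081428800413592 [-0.1  0.2 -1.5]
```

View pics/carry3.png

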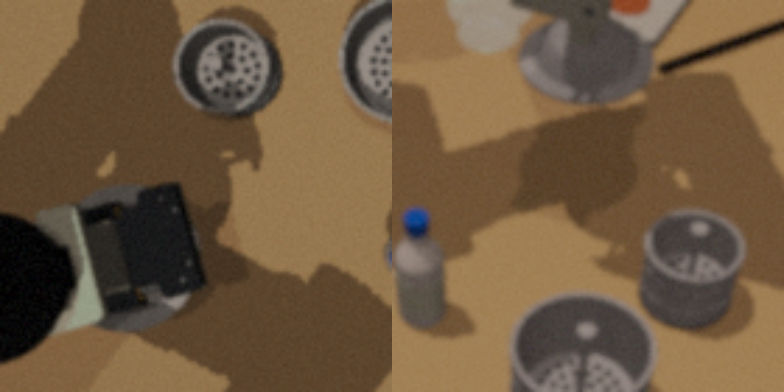

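The small strainer is seated and the lid is held level. I'll recheck both pots before placing the lid.

Run:
```python
from h import *
t=np.ascontiguousarray(arm.grab_frame('top')[:,:,::-1])
for k,(c,z,R) in dict(pot_large=((320,268),.086,.060),pot_small=((220,272),.066,.044)).items():
    H=blob(t,np.array(c)*.64,R*364*1.35); print(k,*circ('top',H,z,R,1))
```

```text
pot_large [0.6324 0.0798] [0.6319 0.079  0.0607]
pot_small [0.6259 0.2503] [0.6255 0.2491 0.045 ]
```

Emit:
{"api": "creep_tool", "payload": {
  "deltas": [
    [0,-0.0107,-0.0267,-0.0067,0],
    [0,-0.0267,-0.0667,-0.0133,0],
    [0,-0.0467,-0.116,-0.0133,0],
    [0,-0.0667,-0.1653,-0.0133,0],
    [0,-0.0867,-0.2147,-0.0133,0],
    [0,-0.1067,-0.264,-0.0133,0],
    [0,-0.1227,-0.3067,-0.0133,0],
    [0,-0.1347,-0.336,-0.0133,0],
    [0,-0.1407,-0.3507,-0.0133,0],
    [0,-0.1407,-0.3507,-0.0133,0],
    [0,-0.1407,-0.3507,-0.0133,0],
    [0,-0.1407,-0.3507,-0.0133,0],
    [0,-0.1407,-0.3507,-0.0133,0]
  ]
}}

```text
t: 19.53
eef_pos: [0.6324, 0.0813, 0.191]
ee_rot: [3.141, -0.0, -2.85]
force: [-1.2, -0.0, -3.0]
width: 0.0212
gripper_force: 35.0
```

```bash
python3 d.py 0.6323 0.0797 0.119
```

```text
[ 0.0006 -0.0015  0.072 ]
19.5333 [0.6324 0.0813 0.191 ] [ 3.141 -0.    -2.85 ] 0.0212046996330401 [-1.2 -0.  -3. ]
```

To row units: 0.07 m / 0.75 = 0.0933, 0.069 m / 0.75 = 0.092.

Emit:
{"api": "creep_tool", "payload": {
  "deltas": [
    [0,0,-0.002,0.02,0],
    [0,0,-0.002,0.0467,0],
    [0,0,-0.002,0.0667,0],
    [0,0,-0.002,0.076,0],
    [0,0,-0.002,0.0827,0],
    [0,0,-0.002,0.088,0],
    [0,0,-0.002,0.092,0],
    [0,0,-0.002,0.0933,0],
    [0,0,-0.002,0.0933,0],
    [0,0,-0.002,0.0933,0]
  ]
}}

```text
t: 20.37
eef_pos: [0.6338, 0.079, 0.1216]
ee_rot: [3.142, 0.001, -2.851]
force: [-0.2, -1.0, -2.7]
width: 0.0209
gripper_force: 35.0
```

Emit:
{"api": "creep_tool", "payload": {
  "deltas": [
    [0,0,0,0.0013,0],
    [0,0,0,0.0027,0],
    [0,0,0,0.004,0],
    [0,0,0,0.004,0]
  ]
}}

```text
t: 20.7
eef_pos: [0.6338, 0.079, 0.1194]
ee_rot: [-3.141, 0.001, -2.85]
force: [-2.9, 0.6, 4.9]
width: 0.0211
gripper_force: 35.0
```

```bash
python3 d.py 0.6323 0.0797 0.119
```

```text
[0.0012 0.0011 0.0003]
20.7 [0.6338 0.079  0.1194] [-3.141e+00  1.000e-03 -2.850e+00] 0.021066642834130907 [-2.9  0.6  4.9]
```

Emit:
{"api": "creep_tool", "payload": {
  "deltas": [
    [0.05,0,0,0,0],
    [0.05,0,0,0,0],
    [0.05,0,0,0,0],
    [0.05,0,0,0,0],
    [0.05,0,0,0,0]
  ]
}}

```text
t: 21.12
eef_pos: [0.6335, 0.0788, 0.118]
ee_rot: [-3.142, -0.0, -2.851]
force: [-0.4, -0.1, 0.2]
width: 0.0476
gripper_force: 0.0
```

Emit:
{"api": "creep_tool", "payload": {
  "deltas": [
    [0.05,0,0,-0.0133,0],
    [0.05,0,0,-0.04,0],
    [0.05,0,0,-0.08,0],
    [0.05,0,0,-0.12,0],
    [0.05,0,0,-0.1467,0],
    [0.05,0,0,-0.1467,0],
    [0.05,0,0,-0.1467,0]
  ]
}}

```text
t: 21.7
eef_pos: [0.6342, 0.0791, 0.2303]
ee_rot: [3.141, 0.004, -2.851]
force: [-0.0, 0.5, -0.8]
width: 0.0501
gripper_force: 0.0
```

```bash
python3 d.py 0.4656 -0.3107 0.228
```

```text
[ 0.2732 -0.3251  0.0012]
21.7 [0.6342 0.0791 0.2303] [ 3.141  0.004 -2.851] 0.05008512469498754 [-0.   0.5 -0.8]
```

To row units: -0.325 m / 0.75 = -0.4333, -0.3 m / 0.75 = -0.4.

Emit:
{"api": "creep_tool", "payload": {
  "deltas": [
    [0.05,0.0333,-0.04,0,0],
    [0.05,0.0667,-0.08,0,0],
    [0.05,0.1,-0.12,0,0],
    [0.05,0.1333,-0.16,0,0],
    [0.05,0.1667,-0.2,0,0],
    [0.05,0.2,-0.24,0,0],
    [0.05,0.2333,-0.28,0,0],
    [0.05,0.2667,-0.32,0,0],
    [0.05,0.3,-0.36,0,0],
    [0.05,0.3333,-0.4,0,0],
    [0.05,0.364,-0.4333,0,0],
    [0.05,0.364,-0.4333,0,0],
    [0.05,0.364,-0.4333,0,0],
    [0.05,0.364,-0.4333,0,0],
    [0.05,0.364,-0.4333,0,0]
  ]
}}

```text
t: 22.95
eef_pos: [0.4653, -0.31, 0.2276]
ee_rot: [3.141, -0.0, -2.85]
force: [0.3, 0.5, 0.9]
width: 0.0502
gripper_force: 0.0
```

Run:
```python
from h import *
a=arm.grab_frame('top')[:,:,::-1];b=arm.grab_frame('scene')[:,:,::-1]
cv2.imwrite('pics/after3.png',np.hstack([cv2.resize(a[130:270,130:290],None,fx=2.5,fy=2.5),cv2.resize(b[50:190,210:370],None,fx=2.5,fy=2.5)]))
```

```bash
python3 d.py 0.4656 -0.3107 0.041
```

```text
[ 0.0002 -0.0009  0.1869]
23.05 [ 0.4656 -0.3098  0.2279] [ 3.141 -0.    -2.849] 0.04995857130389842 [ 1.1 -0.3  0.4]
```

View pics/after3.png

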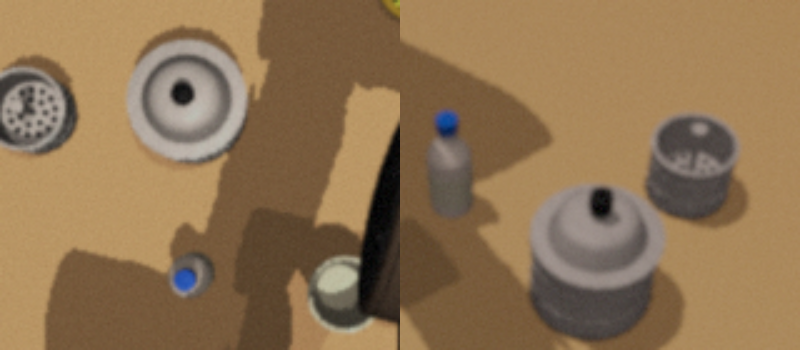

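The large lid is seated level on the large pot (right half, flange centred at (597,240)), and the bystanders are untouched. Now the small lid.

To row units: 0.186 m / 0.75 = 0.248, 0.183 m / 0.75 = 0.244.

Emit:
{"api": "creep_tool", "payload": {
  "deltas": [
    [0.05,0,-0.0013,0.04,0],
    [0.05,0,-0.0013,0.0867,0],
    [0.05,0,-0.0013,0.1333,0],
    [0.05,0,-0.0013,0.1733,0],
    [0.05,0,-0.0013,0.2067,0],
    [0.05,0,-0.0013,0.2267,0],
    [0.05,0,-0.0013,0.2373,0],
    [0.05,0,-0.0013,0.244,0],
    [0.05,0,-0.0013,0.248,0],
    [0.05,0,-0.0013,0.248,0],
    [0.05,0,-0.0013,0.248,0]
  ]
}}

```text
t: 23.97
eef_pos: [0.4661, -0.3118, 0.043]
ee_rot: [-3.141, 0.001, -2.85]
force: [0.4, 0.4, 0.7]
width: 0.0502
gripper_force: 0.0
```

Emit:
{"api": "creep_tool", "payload": {
  "deltas": [
    [0.0,0,0,0,0],
    [0.0,0,0,0,0],
    [0.0,0,0,0,0],
    [0.0,0,0,0,0],
    [0.0,0,0,0,0],
    [0.0,0,0,0,0],
    [0.0,0,0,0,0],
    [0.0,0,0,0,0]
  ],
  "force": 35
}}

```text
t: 24.63
eef_pos: [0.4655, -0.3118, 0.0421]
ee_rot: [-3.141, 0.0, -2.851]
force: [-0.1, 0.2, 1.4]
width: 0.021
gripper_force: 35.0
```

Emit:
{"api": "creep_tool", "payload": {
  "deltas": [
    [0,0,0,-0.0067,0],
    [0,0,0,-0.02,0],
    [0,0,0,-0.04,0],
    [0,0,0,-0.0667,0],
    [0,0,0,-0.1067,0],
    [0,0,0,-0.1467,0],
    [0,0,0,-0.1867,0],
    [0,0,0,-0.2267,0],
    [0,0,0,-0.26,0],
    [0,0,0,-0.2667,0],
    [0,0,0,-0.2667,0],
    [0,0,0,-0.2667,0],
    [0,0,0,-0.2667,0]
  ]
}}

```text
t: 25.72
eef_pos: [0.4645, -0.3113, 0.2408]
ee_rot: [3.14, -0.002, -2.851]
force: [0.3, 0.0, -2.1]
width: 0.0213
gripper_force: 35.0
```

```bash
python3 d.py 0.6262 0.25 0.24
```

```text
[-0.3157  0.4914  0.0011]
25.7167 [ 0.4645 -0.3113  0.2408] [ 3.140e+00 -2.000e-03 -2.851e+00] 0.021309395346783923 [ 0.3  0.  -2.1]
```

To row units: 0.491 m / 0.75 = 0.6547, 0.484 m / 0.75 = 0.6453.

Emit:
{"api": "creep_tool", "payload": {
  "deltas": [
    [0,-0.0133,0.0213,0,0],
    [0,-0.04,0.0627,0,0],
    [0,-0.0667,0.104,0,0],
    [0,-0.0933,0.1453,0,0],
    [0,-0.12,0.1867,0,0],
    [0,-0.1467,0.228,0,0],
    [0,-0.1733,0.2693,0,0],
    [0,-0.2,0.3107,0,0],
    [0,-0.2267,0.3533,0,0],
    [0,-0.2533,0.3947,0,0],
    [0,-0.28,0.436,0,0],
    [0,-0.3067,0.4773,0,0],
    [0,-0.3333,0.5187,0,0],
    [0,-0.36,0.56,0,0],
    [0,-0.384,0.5973,0,0],
    [0,-0.4027,0.6267,0,0],
    [0,-0.4147,0.6453,0,0],
    [0,-0.4213,0.6547,0,0],
    [0,-0.4213,0.6547,0,0],
    [0,-0.4213,0.6547,0,0]
  ]
}}

```text
t: 27.38
eef_pos: [0.627, 0.2487, 0.241]
ee_rot: [-3.141, -0.002, -2.851]
force: [0.3, -0.6, -1.4]
width: 0.0211
gripper_force: 35.0
```

Emit:
{"api": "creep_tool", "payload": {
  "deltas": [
    [0,0,0,0,0],
    [0,0,0,0,0],
    [0,0,0,0,0]
  ]
}}

```text
t: 27.63
eef_pos: [0.6273, 0.2482, 0.2425]
ee_rot: [3.141, 0.0, -2.852]
force: [0.5, -1.0, -0.5]
width: 0.0211
gripper_force: 35.0
```

```bash
python3 d.py 0.6262 0.25 0.1
```

```text
[0.0006 0.002  0.1425]
27.6333 [0.6273 0.2482 0.2425] [ 3.141  0.    -2.852] 0.02112943998307079 [ 0.5 -1.  -0.5]
```

To row units: 0.139 m / 0.75 = 0.1853, 0.001 m / 0.75 = 0.0013.

Emit:
{"api": "creep_tool", "payload": {
  "deltas": [
    [0,0.0013,0.0013,0.0267,0],
    [0,0.0013,0.0013,0.0667,0],
    [0,0.0013,0.0013,0.1067,0],
    [0,0.0013,0.0013,0.14,0],
    [0,0.0013,0.0013,0.16,0],
    [0,0.0013,0.0013,0.1707,0],
    [0,0.0013,0.0013,0.1773,0],
    [0,0.0013,0.0013,0.1827,0],
    [0,0.0013,0.0013,0.1853,0],
    [0,0.0013,0.0013,0.1853,0],
    [0,0.0013,0.0013,0.1853,0]
  ]
}}

```text
t: 28.55
eef_pos: [0.6266, 0.2502, 0.1041]
ee_rot: [3.141, 0.001, -2.851]
force: [-0.6, 0.6, -1.2]
width: 0.0212
gripper_force: 35.0
```

Emit:
{"api": "creep_tool", "payload": {
  "deltas": [
    [0,0,0,0.0013,0],
    [0,0,0,0.0027,0],
    [0,0,0,0.004,0],
    [0,0,0,0.004,0]
  ]
}}

```text
t: 28.88
eef_pos: [0.6264, 0.2502, 0.1006]
ee_rot: [3.141, 0.001, -2.851]
force: [-0.5, 1.0, 1.5]
width: 0.0213
gripper_force: 35.0
```

To row units: 0.001 m / 0.75 = 0.0013.

Emit:
{"api": "creep_tool", "payload": {
  "deltas": [
    [0,0,0,0.0013,0],
    [0,0,0,0.0013,0],
    [0.045,0,0,0.0013,0],
    [0.045,0,0,0.0013,0],
    [0.045,0,0,0.0013,0],
    [0.045,0,0,0.0013,0],
    [0.045,0,0,0.0013,0]
  ]
}}

```text
t: 29.47
eef_pos: [0.6261, 0.2498, 0.0988]
ee_rot: [-3.141, -0.0, -2.851]
force: [0.3, -0.3, -0.4]
width: 0.0441
gripper_force: 0.0
```

Emit:
{"api": "creep_tool", "payload": {
  "deltas": [
    [0.045,0,0,-0.0133,0],
    [0.045,0,0,-0.04,0],
    [0.045,0,0,-0.08,0],
    [0.045,0,0,-0.1333,0],
    [0.045,0.04,0,-0.1867,0],
    [0.045,0.08,-0.04,-0.2,0],
    [0.045,0.1067,-0.08,-0.2,0],
    [0.045,0.1333,-0.12,-0.2,0],
    [0.045,0.16,-0.16,-0.2,0],
    [0.045,0.2,-0.2,-0.2,0],
    [0.045,0.2,-0.24,-0.2,0],
    [0.045,0.2,-0.28,-0.2,0],
    [0.045,0.2,-0.32,-0.2,0],
    [0.045,0.2,-0.36,-0.2,0],
    [0.045,0.2,-0.4,-0.2,0],
    [0.045,0.2,-0.44,-0.2,0],
    [0.045,0.2,-0.48,-0.2,0],
    [0.045,0.2,-0.48,-0.2,0]
  ]
}}

```text
t: 30.97
eef_pos: [0.5864, -0.1421, 0.2493]
ee_rot: [-3.141, -0.0, -2.854]
force: [0.5, 1.0, -0.2]
width: 0.0449
gripper_force: 0.0
```

Run:
```python
from h import *
a=arm.grab_frame('top')[:,:,::-1];b=arm.grab_frame('scene')[:,:,::-1]
cv2.imwrite('pics/end.png',np.vstack([cv2.resize(a[130:280,90:350],None,fx=2,fy=2),cv2.resize(b[50:190,170:430],None,fx=2,fy=2)]))
t=np.ascontiguousarray(a)
for k,(c,z,R) in dict(lid_on_large=((320,268),.088,.061),lid_on_small=((220,272),.068,.045)).items():
    H=blob(t,np.array(c)*.64,R*364*1.35); print(k,*circ('top',H,z,R,1))
```

```text
lid_on_large [0.6419 0.0862] [0.6307 0.0788 0.073 ]
lid_on_small [0.6265 0.2578] [0.6236 0.2447 0.0564]
```

View pics/end.png

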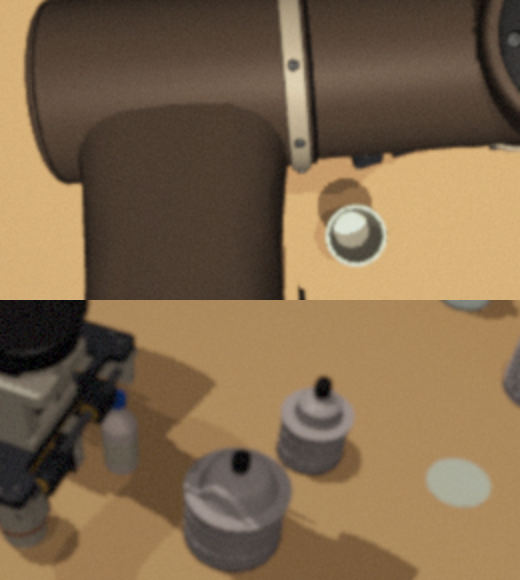

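Both lids sit level on their pots (scene half: (237,490) and (316,415)), and the cup and bottle are standing. The gripper is clear, so I'm handing in.

```bash
python3 -c "
from station import arm
print(arm.job_done())"
```

```text
the job is handed in; nothing more can be done
None
```

Both brush washers are reassembled and the job is handed in at about 31 s: each strainer seated on its own pot's floor, each lid level on its rim, and the pots, cup and glue bottle left standing; the hand-in returned no verdict.

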